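# Wind the session timer under the shelf

## Task

Wind the small white session timer at the edge of the walnut shelf: turn its dial by the crank handle clockwise all the way to the end stop, then back until the white line on the dial points at the orange mark. The timer is light and its dial stiff, so press it down while you turn: it must stay standing where it is, without sliding or twisting round. Let go of it and leave the other things alone.

Things in the scene. Friction and masses are not known exactly. Their poses are not given: they have to be found in the camera images.
- riser: Fixed walnut shelf. Origin: on the work surface below the middle of its front edge; own x points away from the robot into the shelf, y left along the edge. Board: x 0 to 170 mm, y -330 to 330 mm, underside 165, top 183 mm up; side panels 18 mm thick at y = +-320. A gripper pointing straight down at the timer's handle meets the board: tilt it 30 to 40 degrees, reaching forward along this x.
- timer: White timer, loose box 124 x 124 mm, top 36 mm up, on four feet at (+-46, +-46) mm, about 0.21 kg in all, just under the board. Origin: centre of underside; x roughly along the shelf's x. On top a black dial, radius 46 mm, turns about the vertical through the origin. Flat orange mark just outside the dial, 61 degrees left (+y) of +x; blue mark at the end stop, 59 degrees right of +x.
- timer_axis (a point): Dial's turning axis at the level of the dial's upper face, 45 mm above the work surface.
- timer_corner (a point): Near left upper corner of the timer's box, at (-60, 60, 36) mm in the timer's axes.
- dial (a joint): Dial angle in the timer's box, rad. 0: handle and white line point to the timer's +y; grows clockwise from above; handle direction in the timer's x, y is (sin q, cos q). 0.5: at the orange mark; 2.6: hard end stop. Drags evenly with 0.075 N m (2.3 N at the handle) and stays where left. Unpressed, the timer slides along instead; 10 to 18 N straight down on the handle holds it.
- crank_foot (a point): Foot of the crank handle, on its axis, at the dial's upper face, 32 mm from the dial's axis. The handle is an upright aluminium pin, diameter 14 mm, 32 mm tall above this point; it spins freely on its axis: fingers can hold it at a fixed heading all along the arc. At its deepest it is 10 to 20 mm short of the shelf's front edge. The white line runs from the dial's centre through it to the rim.
- controller: Black game controller lying loose, about 120 x 160 x 42 mm; origin at the centre of its underside. Bystander.
- coaster: Loose white ceramic coaster, diameter 96 mm, 8 mm thick; origin at the centre of its underside. Bystander.
- headset_stand: Loose grey aluminium headset stand, round base of diameter 90 mm, upright post, cross bar of 70 mm, 232 mm tall; origin at the centre of its underside. Bystander.
- game_case: Loose clear plastic game case, 135 x 175 x 14 mm, lying on top of the shelf; origin at the centre of its underside. Bystander.
Things that resemble listed ones, but are neither listed nor needed, are in the scene too. Of the things like the timer, leave any that is yellow; of the rest the larger one is meant.

How it is judged:
By the outcome, as a careful person would: the job done as asked, in the order asked, and still so for the second after the job is handed in, with the robot touching nothing.
It also fails if it takes over 51 s, if anything falls off the work surface, if the arm or the gripper's body presses on something with over 40 N, if the wrist force passes 120 N, or if a joint passes its speed limit or range.

## Robot

A 6-joint arm with a two-finger parallel gripper is mounted at the origin on the work surface. World frame = base frame: x ahead of the robot, y to its left, z up, the work surface at z = 0. Lengths are in mm, angles in rad, forces in N, time in s.
With the tool pointing down it reaches from about 275 to 750 mm from the base axis. Payload 10.2 kg.
Tool frame: the origin (TCP) lies midway between the tips of the shut fingers; the grasp point (between the pads) lies 19 mm behind it; z points along the fingers, y is the direction in which the jaws open and shut (so a half turn about z gives the same grasp; the last joint's range is limited). The gripper opens to 85 mm and grips with 20 to 120 N. Pads are 22 mm wide; open, the fingers measure 114 mm over their backs; the gripper's body (76 mm by 85 mm) begins 54 mm behind the grasp point. The pads swing forward as they close: fully open they stand 13 mm farther back than shut.
Start: joints at [0.999, 0.313, 1.498, -0, 1.331, -0.223], TCP at [179.442, 493.388, 231.294] pointing down, gripper open.
Joint ranges: [-2.94, 2.94], [-0.97, 2.17], [0.19, 2.56], [-1.23, 4.37], [0.02, 3.11], [-2.88, 2.88]. Speed limits (rad/s): [2.39, 2.39, 3.01, 3.14, 3.14, 3.14].

## Interface

Orientations are given as a unit quaternion [w, x, y, z].
In Python, from rig import ctrl gives the robot as it stands.
- The arm moves only by the tool carry_out, never from a script. Its argument "plan" is a list of rows, each a list of 3 entries, a list of its own where there are three numbers: the finger opening in mm, from 0 to 85.4, then the shift along the tool's x, y, z in mm, then the turn, a rotation vector about the tool's x, y, z in units of 6 degrees (1.0 is 6 degrees). In form: [[grip, [x, y, z], [ax, ay, az]], ...]. A call has 1 to 20 rows; each row shifts and turns the commanded pose from where the row before left it, along the tool's axes as they then stand; what a row does not reach is not made up. A row lasts 1/12 s, in which the tool goes at most 41.7 mm and 7.16 degrees, less where a joint would pass 70% of its speed; a pose out of reach is approached as far as the arm can. A call with a gripper value outside its range is refused whole. The fingers move at their own pace and stop on an object; "grip_force" is the grip in N (left out, the last holds). Time passes only in rows, so rows that do not move let the fingers close. It gives the time, the measured TCP pose, the force and the opening at its end, in the units of the state.
- ctrl.sense(): the state, without advancing time (a new reading comes with each control period).
- ctrl.capture(name): name is "side" or "top" or "wrist"; returns a dict with "color" (384x512x3 uint8, blue, green, red), "range_z" (384x512 float32, mm along the optical axis (not along the pixel's ray), 0 where there is no reading), "fx", "fy", "cx", "cy" (pixels), "dist_coeffs" ([k1, k2, p1, p2, k3] as OpenCV has them; the pictures are not rectified), "cam_to_world" (4x4, takes a point from camera to world coordinates); the wrist camera has in their place "tool_from_camera" (4x4, takes a point from camera to tool coordinates, whose origin is the TCP and whose axes are the flange's). Camera axes: x right, y up, looking along -z (the intrinsics and any distortion apply to the point x, -y, -z); pixel columns grow to the right and rows downward; lengths in mm; the calibration is good to about 2 mm. A picture is of the moment at which its call begins: read the wrist's pose just before it.
- ctrl.finish_job(): hands the job in, once; it reports no verdict.
The state is a dict: "time_s": time; "joints": joint angles; "dq": joint speeds; "tau": joint torques, N m; "eef_pos": TCP position; "ee_rot": TCP orientation; "force": force on the tool from outside, world axes, zero at the start; "wrist_torque": the same for the moment, N m; "grip_width": opening from 0.0 (shut) to 1.0 (fully open).
Only numpy, scipy, OpenCV 4.12 (cv2) and the standard library are available. Lean on these libraries where they do the work, as an engineer would, in place of code of your own. Each camera call takes 0.05 s, during which the arm holds its last target.

## Working session

There is one attempt and no reset: what is moved stays moved. The work goes in short steps, Python scripts to look and compute and a tool call to move; the robot and the scene stay as the last step left them, time stands still between calls to the robot, and variables do not carry over. Pictures are saved under pics/ and viewed, and the job is handed in when it is done.

Besides the shell and the picture viewer there is one more tool, called after ">>>" by a JSON object that holds its "api" and its "payload". carry_out: Moves the arm, as the interface text tells. Its arguments: {"type":"object","properties":{"plan":{"type":"array"},"grip_force":{"type":"number"}},"required":["plan"]}

```bash
ls; mkdir -p pics; python3 - <<'E'
from rig import ctrl
import cv2
print(ctrl.sense())
for n in ["side","top","wrist"]:
    c=ctrl.capture(n); cv2.imwrite(f"pics/{n}0.png",c["color"])
    print(n,c["fx"],c["fy"],c["cx"],c["cy"],c["dist_coeffs"],c.get("cam_to_world",c.get("tool_from_camera")))
E
```

```text
pics
{'time_s': 0.0, 'joints': array([ 9.98605417e-01,  3.13487519e-01,  1.49844813e+00, -9.91173553e-06,
        1.33098673e+00, -2.23404265e-01]), 'dq': array([ 0.00053297,  0.00112184,  0.00073327,  0.0026895 , -0.00017833,
        0.00125068]), 'tau': array([ 1.89892262e-04, -4.12268865e+01, -2.59741652e+01, -1.53945903e-04,
        4.16158349e-03, -4.05125277e-06]), 'eef_pos': array([179.29584759, 493.16110888, 230.71171592]), 'ee_rot': array([-2.53124197e-04,  1.73509493e-01,  9.84831972e-01, -6.14815374e-04]), 'force': array([-0.2296254 ,  0.28334708, -0.72759778]), 'wrist_torque': array([0.02358108, 0.06407618, 0.00762426]), 'grip_width': 0.9958206386908192}
side 354.9838576994153 354.9838576994153 257.15715311865125 193.25969037439464 [-0.00942337  0.          0.          0.          0.        ] [[ 9.77447916e-01  1.29618149e-01 -1.66717446e-01  3.32514467e+02]
 [-2.10538394e-01  5.36802119e-01 -8.17017178e-01 -9.72076692e+02]
 [-1.64059758e-02  8.33692162e-01  5.51985709e-01  7.30001682e+02]
 [ 0.00000000e+00  0.00000000e+00  0.00000000e+00  1.00000000e+00]]
top 415.82460972916004 415.82460972916004 259.91666863669496 194.0227787840473 [-0.14847199  0.          0.          0.          0.        ] [[ 2.38504642e-02  9.88534924e-01 -1.49096812e-01  3.62138930e+02]
 [-9.99714934e-01  2.37475480e-02 -2.47077500e-03 -3.91890848e+01]
 [ 1.09823634e-03  1.49113239e-01  9.88819516e-01  1.22164501e+03]
 [ 0.00000000e+00  0.00000000e+00  0.00000000e+00  1.00000000e+00]]
wrist 272.4977298837794 272.4977298837794 260.123180315773 191.15888116311442 [-0.02768459  0.          0.          0.          0.        ] [[ 1.25996538e-04  9.55944564e-01  2.93547228e-01  7.51836901e+01]
 [ 9.99999960e-01 -1.94810683e-04  2.05185654e-04  4.60900536e-01]
 [ 2.53332247e-04  2.93547190e-01 -9.55944550e-01 -1.43236953e+02]
 [ 0.00000000e+00  0.00000000e+00  0.00000000e+00  1.00000000e+00]]
```

View pics/top0.png

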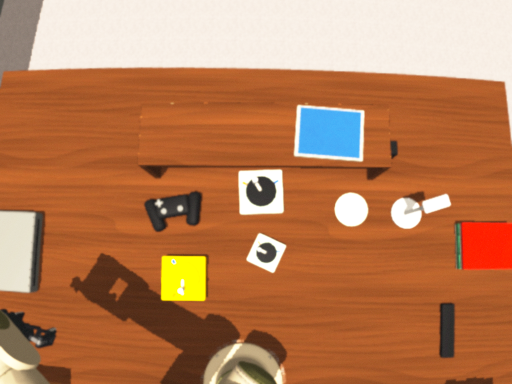

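View pics/side0.png

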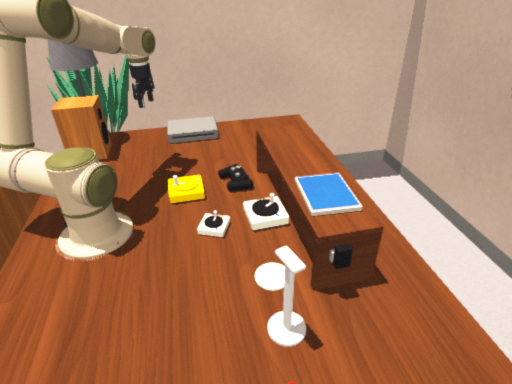

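View pics/wrist0.png

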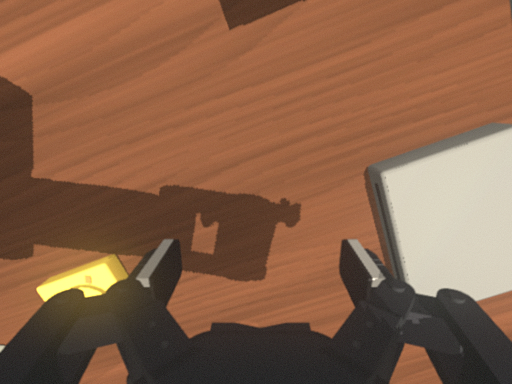

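The top view shows the larger white timer at about (261,192), under the shelf front edge at row ~167. The small white decoy is at (266,252) and the yellow one at (184,278). I'll measure the target next.

```bash
cat > h.py <<'E'
import numpy as np, cv2
def K(c): return np.array([[c["fx"],0,c["cx"]],[0,c["fy"],c["cy"]],[0,0,1]])
def ray(c,px,M=None):
    M=c["cam_to_world"] if M is None else M
    u=cv2.undistortPoints(np.array(px,float).reshape(-1,1,2),K(c),np.array(c["dist_coeffs"])).reshape(-1,2)
    d=np.c_[u[:,0],-u[:,1],-np.ones(len(u))]@M[:3,:3].T
    return M[:3,3],d
def onz(c,px,z,M=None):
    o,d=ray(c,px,M); return o+d*((z-o[2])/d[:,2])[:,None]
def proj(c,P,M=None):
    M=c["cam_to_world"] if M is None else M
    p=(np.array(P,float).reshape(-1,3)-M[:3,3])@M[:3,:3]
    p=p*[1,-1,-1]
    return cv2.projectPoints(p,np.zeros(3),np.zeros(3),K(c),np.array(c["dist_coeffs"]))[0].reshape(-1,2)
E
python3 - <<'E'
from rig import ctrl
import cv2,numpy as np
from h import *
c=ctrl.capture("top"); im=c["color"]
np.set_printoptions(precision=1,suppress=True)
w=(im.min(2)>190).astype(np.uint8); sub=np.zeros_like(w); sub[165:220,230:292]=w[165:220,230:292]
k,_=cv2.findContours(sub,cv2.RETR_EXTERNAL,cv2.CHAIN_APPROX_NONE)
k=max(k,key=cv2.contourArea); r=cv2.minAreaRect(k); b=cv2.boxPoints(r); print(r,b)
P=onz(c,b,36); print(P, P.mean(0)); print(np.linalg.norm(P-np.roll(P,1,0),axis=1))
# dial
g=(im.max(2)<70).astype(np.uint8); s2=np.zeros_like(g); s2[170:212,240:282]=g[170:212,240:282]
k2,_=cv2.findContours(s2,cv2.RETR_EXTERNAL,cv2.CHAIN_APPROX_NONE); k2=max(k2,key=cv2.contourArea)
h=cv2.convexHull(k2).reshape(-1,2); e=cv2.fitEllipse(h); print(e, onz(c,[e[0]],45))
cv2.imwrite("pics/topz.png",cv2.resize(im[155:225,215:305],None,fx=8,fy=8,interpolation=cv2.INTER_CUBIC))
s=ctrl.capture("side"); cv2.imwrite("pics/sidez.png",cv2.resize(s["color"][180:240,230:300],None,fx=9,fy=9,interpolation=cv2.INTER_CUBIC))
print(onz(c,[[138,166],[391,168]],183))
E
```

```text
((260.5, 191.5), (43.0, 43.0), 90.0) [[239. 170.]
 [282. 170.]
 [282. 213.]
 [239. 213.]]
[[ 610.2   26.3   36. ]
 [ 613.2  -98.8   36. ]
 [ 487.4 -100.8   36. ]
 [ 484.5   22.4   36. ]] [548.8 -37.7  36. ]
[125.7 125.2 125.7 123.2]
((260.6809387207031, 190.63905334472656), (27.49078369140625, 27.70940399169922), 130.19732666015625) [[549.4 -38.2  45. ]]
[[ 584.5  280.5  183. ]
 [ 595.1 -374.7  183. ]]
```

View pics/topz.png

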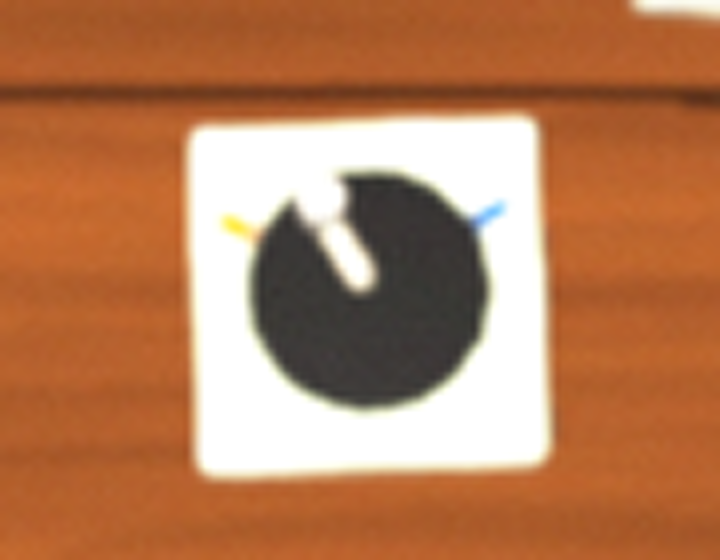

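View pics/sidez.png

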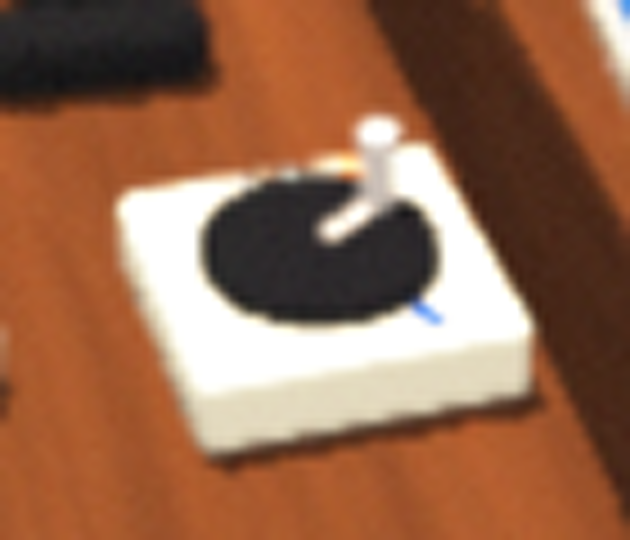

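The zoomed top view shows the handle tip at crop (322,197), between orange (240,228) and blue (488,214), so q is about 1.0. In the side view the pin is upright. Next I'll refine pose and handle position across the two views and work out the first move.

```bash
python3 - <<'E'
from rig import ctrl
import cv2,numpy as np
from h import *
from scipy.spatial.transform import Rotation as R
np.set_printoptions(precision=2,suppress=True)
c=ctrl.capture("top"); s=ctrl.capture("side")
def up(u,v,x0,y0,f): return [(u+.5)/f-.5+x0,(v+.5)/f-.5+y0]
# box corners (crop of top, x8)
cr=[up(*p,215,155,8) for p in [(187,124),(541,114),(552,467),(198,478)]]
P=onz(c,cr,36); print(P,P.mean(0))
v=(P[0]-P[3]+P[1]-P[2]); print("yaw from x",np.arctan2(v[1],v[0])); v=(P[0]-P[1]+P[3]-P[2]); print("yaw y",np.arctan2(-v[0],v[1]))
T=up(322,192,215,155,8); S=up(378,130,230,180,9)
print("tip top cam",onz(c,[T],77),"tip side",onz(s,[S],77))
print("foot side", onz(s,[up(376,202,230,180,9)],45))
print("line inner end top",onz(c,[up(360,282,215,155,8)],45), "line near pin",onz(c,[up(333,230,215,155,8)],45))
print("side axis", onz(s,[up(322,248,230,180,9)],45))
print("orange",onz(c,[up(240,228,215,155,8)],36),"blue",onz(c,[up(488,214,215,155,8)],36))
print(onz(s,[up(*p,230,180,9) for p in [(120,200),(430,148),(532,330),(205,392)]],36))
E
```

```text
[[ 609.9    29.43   36.  ]
 [ 616.72  -99.32   36.  ]
 [ 487.73 -105.29   36.  ]
 [ 480.74   21.37   36.  ]] [548.77 -38.45  36.  ]
yaw from x 0.05428963060609197
yaw y 0.05402385574125678
tip top cam [[578.16 -21.    77.  ]] tip side [[575.27 -21.11  77.  ]]
foot side [[574.6  -21.49  45.  ]]
line inner end top [[551.73 -34.94  45.  ]] line near pin [[570.41 -24.8   45.  ]]
side axis [[548.21 -45.43  45.  ]]
orange [[571.93   8.99  36.  ]] blue [[579.24 -80.67  36.  ]]
[[ 483.53   14.99   36.  ]
 [ 607.05   21.62   36.  ]
 [ 612.57  -99.57   36.  ]
 [ 491.58 -107.49   36.  ]]
```

The two views agree to about 3 mm. The axis is about (549,-38), the handle about (576.5,-21), the radius 32.6 (expected 32) and the yaw 0.054. Moving to hover.

>>> {"api": "carry_out", "payload": {"plan": [[85, [-16, -11, 2], [0, 0, 0]], [85, [-31, -22, 5], [0, 0, 0]], [85, [-31, -22, 5], [0, 0, 0]], [85, [-31, -22, 5], [0, 0, 0]], [85, [-31, -22, 5], [0, 0, 0]], [85, [-31, -22, 5], [0, 0, 0]], [85, [-31, -22, 5], [0, 0, 0]], [85, [-31, -22, 5], [0, 0, 0]], [85, [-31, -22, 5], [0, 0, 0]], [85, [-31, -22, 5], [0, 0, 0]], [85, [-31, -22, 5], [0, 0, 0]], [85, [-31, -22, 5], [0, 0, 0]], [85, [-31, -22, 5], [0, 0, 0]], [85, [-31, -22, 5], [0, 0, 0]], [85, [-31, -22, 5], [0, 0, 0]], [85, [-31, -22, 5], [0, 0, 0]], [85, [-30, -20, 4], [0, 0, 0]], [85, [0, 0, 0], [0, 0, 0]], [85, [0, 0, 0], [0, 0, 0]]]}}

```text
time_s: 1.93
eef_pos: [536.6, -21.7, 149.6]
ee_rot: [-0.001, 0.175, 0.985, 0.0]
force: [0.6, 0.6, 0.4]
grip_width: 0.996
```

```bash
cat > rel.py <<'E'
import sys,numpy as np
from rig import ctrl
from scipy.spatial.transform import Rotation as R
np.set_printoptions(precision=2,suppress=True)
def pose():
    s=ctrl.sense(); q=s["ee_rot"]; return s,np.array(s["eef_pos"]),R.from_quat([q[1],q[2],q[3],q[0]])
def target(t,yaw=0.0):
    return R.from_euler('z',yaw)*R.from_matrix(np.array([[-np.cos(t),0,np.sin(t)],[0,1,0],[-np.sin(t),0,-np.cos(t)]]))
def rel(p,Rt=None):
    s,P,Rc=pose()
    print("t",s["time_s"],"pos",P,"F",s["force"],"grip",s["grip_width"])
    print("shift tool",Rc.inv().apply(np.array(p)-P))
    if Rt is not None: print("rot units",np.degrees((Rc.inv()*Rt).as_rotvec())/6, "j",s["joints"])
E
python3 -c "
from rel import *
rel([536,-21,140],target(np.radians(35)))"
```

```text
t 1.9333 pos [536.55 -21.74 149.64] F [0.57 0.6  0.4 ] grip 0.9956389032685491
shift tool [0.77 0.51 9.64]
rot units [-1.02 -5.78 -3.25] j [-0.26  0.42  1.57  0.    1.15 -1.48]
```

>>> {"api": "carry_out", "payload": {"plan": [[30, [0, 0, 0], [-0.15, -0.83, -0.46]], [30, [0, 0, 0], [-0.15, -0.83, -0.46]], [30, [0, 0, 0], [-0.15, -0.83, -0.46]], [30, [0, 0, 0], [-0.15, -0.83, -0.46]], [30, [0, 0, 0], [-0.14, -0.82, -0.47]], [30, [0, 0, 0], [-0.14, -0.82, -0.47]], [30, [0, 0, 0], [-0.14, -0.82, -0.47]], [30, [0, 0, 0], [0, 0, 0]], [30, [0, 0, 0], [0, 0, 0]]]}}

```text
time_s: 2.68
eef_pos: [536.2, -18.6, 150.4]
ee_rot: [0.286, 0.008, 0.958, 0.003]
force: [0.5, -0.7, 1.5]
grip_width: 0.354
```

```bash
python3 -c "
from rel import *
import cv2
rel([536,-21,140],target(np.radians(35)))
c=ctrl.capture('wrist'); cv2.imwrite('pics/w1.png',cv2.resize(c['color'],(768,576)))"
```

```text
t 2.6833 pos [536.21 -18.58 150.41] F [ 0.5  -0.67  1.51] grip 0.3537153660353796
shift tool [ 5.84 -2.53  8.6 ]
rot units [ 0.01 -0.3  -0.16] j [-0.35  0.19  2.02  0.47  0.42 -2.28]
```

View pics/w1.png

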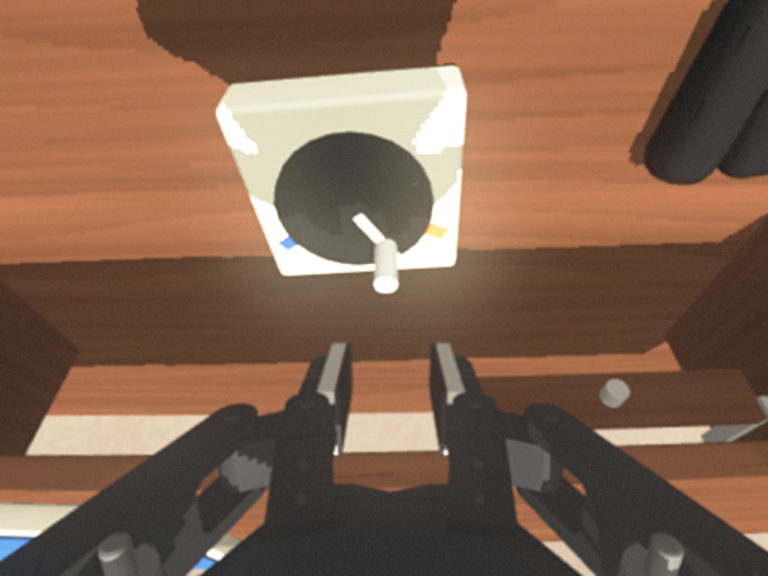

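The wrist view shows the pin tip at (385,284), its foot near (385,243), the blue mark on the left and the orange mark on the right. The fingers are at ~28 mm opening. I'll get the pin position from this view and set a 30° tilt, because j5 is getting small.

```bash
cat > wr.py <<'E'
from rel import *
from h import *
import cv2
def wcap():
    s,P,Rc=pose(); c=ctrl.capture('wrist')
    T=np.eye(4);T[:3,:3]=Rc.as_matrix();T[:3,3]=P
    return c,T@np.array(c["tool_from_camera"])
E
python3 -c "
from wr import *
c,M=wcap()
f=lambda u,v:[(u+.5)/1.5-.5,(v+.5)/1.5-.5]
print('tip',onz(c,[f(385,284)],77,M),'foot',onz(c,[f(385,244)],45,M),'line inner',onz(c,[f(359,217)],45,M))
print('corners36',onz(c,[f(232,87),f(459,68),f(456,265),f(285,275)],36,M))
# fingertip pad midpoint proj of TCP
T=np.array(c['tool_from_camera']);print('TCP px',proj(c,[[0,0,0],[0,0,-19]],T)*1.5)
rel([538-0,-21.2,125],target(np.radians(30)))
"
```

```text
tip [[576.84 -21.3   77.  ]] foot [[575.89 -21.24  45.  ]] line inner [[553.55 -35.95  45.  ]]
corners36 [[480.73 -90.62  36.  ]
 [474.3   14.68  36.  ]
 [606.14  27.64  36.  ]
 [613.77 -93.58  36.  ]]
TCP px [[388.94 362.42]
 [388.79 388.33]]
t 2.7833 pos [537.13 -18.93 150.79] F [ 0.87 -0.58 -0.38] grip 0.35140533699403737
shift tool [13.38 -2.49 22.04]
rot units [ 0.01  0.55 -0.15] j [-0.35  0.19  2.02  0.47  0.42 -2.28]
```

>>> {"api": "carry_out", "payload": {"plan": [[26, [0, 0, 0], [0, 0.55, -0.15]], [26, [3, -0.8, 15], [0, 0, 0]], [26, [3, -0.8, 15], [0, 0, 0]], [26, [3, -0.8, 15], [0, 0, 0]], [26, [0, 0, 0], [0, 0, 0]], [26, [0, 0, 0], [0, 0, 0]]]}}

```text
time_s: 3.28
eef_pos: [551.6, -21.3, 106.6]
ee_rot: [0.258, -0.0, 0.966, 0.001]
force: [0.0, 0.2, 0.1]
grip_width: 0.3
```

```bash
python3 -c "
from wr import *
c,M=wcap()
cv2.imwrite('pics/w2.png',cv2.resize(c['color'],(768,576)))
rel([585.9,-21.3,53.5],target(np.radians(30)))
"
```

```text
t 3.3333 pos [551.76 -21.47 107.32] F [-0.1   0.17  0.4 ] grip 0.3045627121481558
shift tool [-2.65  0.09 63.68]
rot units [0.01 0.   0.01] j [-0.33  0.31  1.98  0.44  0.39 -2.27]
```

View pics/w2.png

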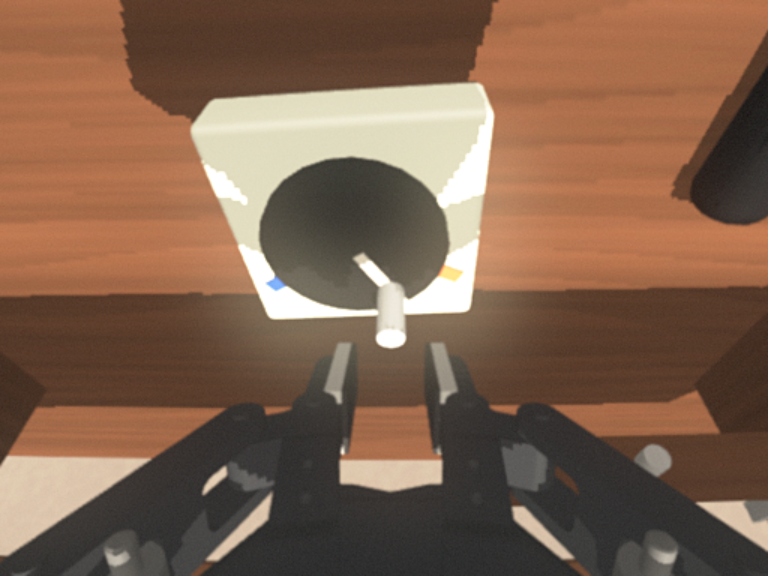

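The pin tip is at (390,338), centred between the pads at columns ~345 and ~438 (TCP column 389). Descending along the tool axis.

>>> {"api": "carry_out", "payload": {"plan": [[26, [-0.6, 0, 12], [0, 0, 0]], [26, [-0.6, 0, 15], [0, 0, 0]], [26, [-0.6, 0, 15], [0, 0, 0]], [26, [-0.6, 0, 12], [0, 0, 0]], [26, [-0.3, 0, 6], [0, 0, 0]], [26, [0, 0, 0], [0, 0, 0]], [26, [0, 0, 0], [0, 0, 0]]]}}

```text
time_s: 3.92
eef_pos: [583.9, -21.5, 56.9]
ee_rot: [0.259, -0.001, 0.966, 0.0]
force: [0.2, 1.1, -0.3]
grip_width: 0.3
```

```bash
python3 -c "
from wr import *
c,M=wcap()
cv2.imwrite('pics/w3.png',cv2.resize(c['color'],(768,576)))
rel([585.9,-21.3,53.5],target(np.radians(30)))
"
```

```text
t 3.9667 pos [583.89 -21.54  57.04] F [-0.49  1.06  1.11] grip 0.3050769827744086
shift tool [0.03 0.24 4.08]
rot units [0.01 0.01 0.01] j [-0.31  0.46  1.92  0.55  0.29 -2.37]
```

View pics/w3.png

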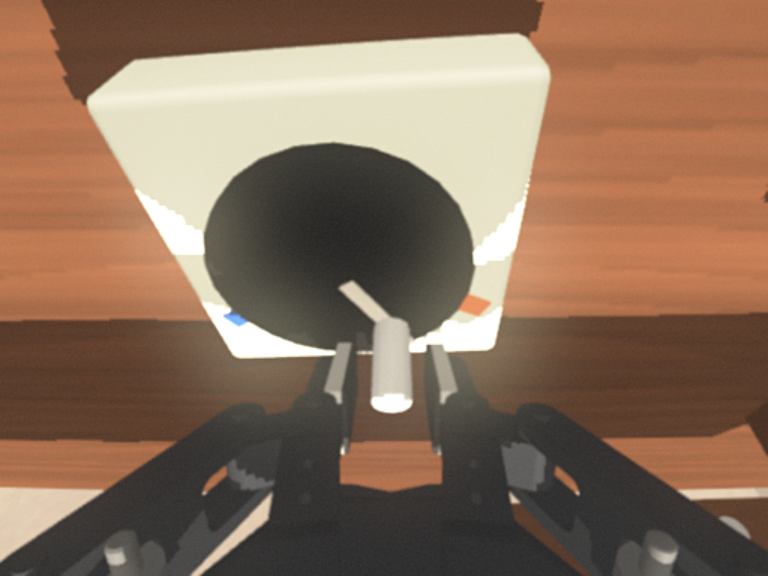

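The pin tip at (391,402) is centred between the pad edges at 351 and 430, and the pads are clear of the dial. I'll go 3 mm deeper, then close in stages.

>>> {"api": "carry_out", "payload": {"plan": [[26, [0, 0, 3], [0, 0, 0]], [20, [0, 0, 0], [0, 0, 0]], [18, [0, 0, 0], [0, 0, 0]], [16, [0, 0, 0], [0, 0, 0]], [16, [0, 0, 0], [0, 0, 0]], [15, [0, 0, 0], [0, 0, 0]], [15, [0, 0, 0], [0, 0, 0]]], "grip_force": 60}}

```text
time_s: 4.55
eef_pos: [585.3, -21.6, 53.5]
ee_rot: [0.259, -0.001, 0.966, 0.0]
force: [-0.2, 0.0, 1.3]
grip_width: 0.172
```

```bash
python3 -c "
from wr import *
c,M=wcap()
cv2.imwrite('pics/w4.png',cv2.resize(c['color'][150:330,150:390],None,fx=3,fy=3))
rel([585.9,-21.3,53.5],target(np.radians(30)))
"
```

```text
t 4.6 pos [585.27 -21.59  53.53] F [-0.6   0.86  0.39] grip 0.175624707521158
shift tool [-0.53  0.29  0.35]
rot units [0.01 0.   0.01] j [-0.3   0.47  1.92  0.56  0.29 -2.38]
```

View pics/w4.png

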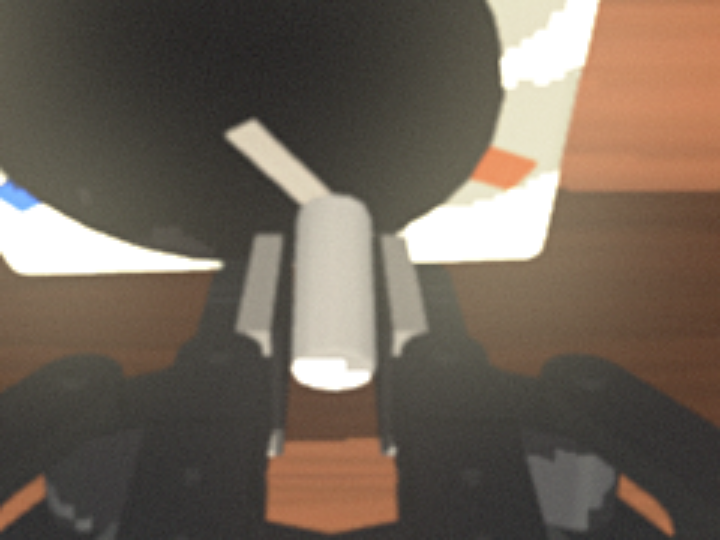

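The pin sits evenly between the pads. Closing now.

>>> {"api": "carry_out", "payload": {"plan": [[13, [0, 0, 0], [0, 0, 0]], [11, [0, 0, 0], [0, 0, 0]], [8, [0, 0, 0], [0, 0, 0]], [5, [0, 0, 0], [0, 0, 0]], [5, [0, 0, 0], [0, 0, 0]]]}}

```text
time_s: 5.02
eef_pos: [585.2, -21.6, 53.6]
ee_rot: [0.259, -0.001, 0.966, 0.0]
force: [-3.3, -0.7, 3.7]
grip_width: 0.139
```

```bash
python3 -c "
from wr import *
c,M=wcap()
cv2.imwrite('pics/w5.png',cv2.resize(c['color'],(768,576)))
rel([585.3,-21.6,53.5],target(np.radians(30)))
"
```

```text
t 5.0667 pos [585.26 -21.58  53.6 ] F [-3.32 -0.23  3.05] grip 0.1441861683497321
shift tool [ 0.02 -0.02  0.1 ]
rot units [0.01 0.   0.01] j [-0.3   0.47  1.92  0.56  0.29 -2.38]
```

View pics/w5.png

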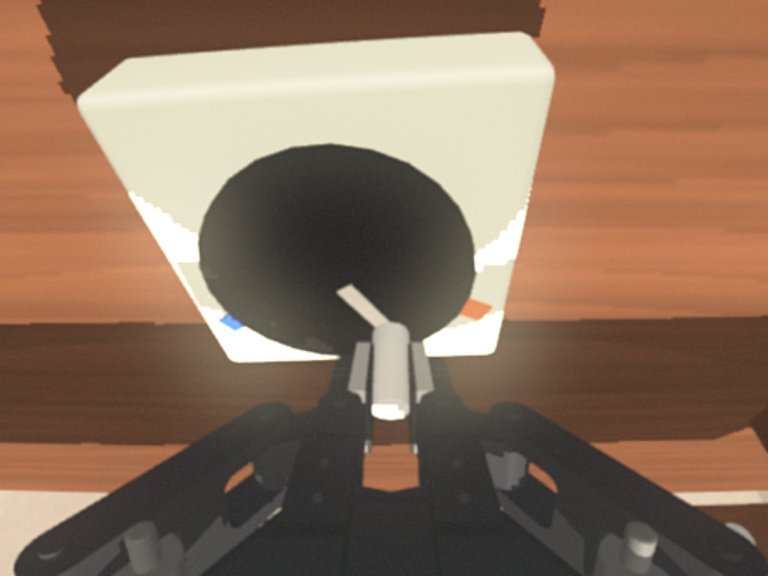

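Gripped: opening ~12–14 mm and the force is small. The closing swing pushes about 3 N forward. I'll press down in small steps to learn the stiffness.

>>> {"api": "carry_out", "payload": {"plan": [[5, [0.5, 0, 0.87], [0, 0, 0]], [5, [0, 0, 0], [0, 0, 0]], [5, [0, 0, 0], [0, 0, 0]]]}}

```text
time_s: 5.32
eef_pos: [585.8, -22.0, 53.4]
ee_rot: [0.26, -0.001, 0.966, -0.0]
force: [-5.9, -1.0, 9.9]
grip_width: 0.144
```

```bash
python3 -c "
from wr import *
rel([585.3,-21.6,53.5],target(np.radians(30)))
print(ctrl.sense()['wrist_torque'])
"
```

```text
t 5.3167 pos [585.79 -21.99  53.4 ] F [-5.9  -1.05  9.92] grip 0.1443948367086045
shift tool [ 0.37  0.39 -0.34]
rot units [0.   0.02 0.01] j [-0.3   0.48  1.92  0.56  0.29 -2.38]
[-0.34  0.42 -0.12]
```

>>> {"api": "carry_out", "payload": {"plan": [[5, [0.45, 0, 0], [0, 0, 0]], [5, [0.45, 0, 0], [0, 0, 0]], [5, [0, 0, 0], [0, 0, 0]], [5, [0, 0, 0], [0, 0, 0]]]}}

```text
time_s: 5.65
eef_pos: [585.6, -22.1, 53.5]
ee_rot: [0.261, -0.0, 0.965, -0.0]
force: [-2.5, 0.6, 10.9]
grip_width: 0.145
```

```bash
python3 -c "
from wr import *
rel([585.3,-21.6,53.5],target(np.radians(30)))
print(ctrl.sense()['wrist_torque'])
"
```

```text
t 5.65 pos [585.65 -22.06  53.47] F [-2.51  0.55 10.85] grip 0.14532251709238353
shift tool [ 0.28  0.46 -0.2 ]
rot units [-0.    0.03  0.01] j [-0.3   0.47  1.92  0.57  0.28 -2.38]
[-0.02 -0.09 -0.  ]
```

```bash
cat > arc.py <<'E'
import numpy as np,sys
a,b,n=map(float,sys.argv[1:4]); n=int(n)
t=np.radians(30.2)
ps=np.radians(np.linspace(a,b,n+1)); p=32*np.c_[np.cos(ps),np.sin(ps)]
d=np.diff(p,axis=0)
for k,(x,y) in zip(np.degrees(ps[1:]),d): print("%.1f  [%.2f, %.2f, %.2f]"%(k,-np.cos(t)*x,y,np.sin(t)*x))
E
python3 arc.py 31.6 1.6 10
```

```text
28.6  [-0.73, -1.45, 0.42]
25.6  [-0.66, -1.49, 0.38]
22.6  [-0.59, -1.53, 0.34]
19.6  [-0.52, -1.56, 0.30]
16.6  [-0.45, -1.59, 0.26]
13.6  [-0.38, -1.62, 0.22]
10.6  [-0.30, -1.64, 0.18]
7.6  [-0.23, -1.65, 0.13]
4.6  [-0.15, -1.67, 0.09]
1.6  [-0.08, -1.67, 0.05]
```

>>> {"api": "carry_out", "payload": {"plan": [[5, [0.3, 0, 0.1], [0, 0, 0]], [5, [0.2, 0, 0.1], [0, 0, 0]], [5, [0, 0, 0], [0, 0, 0]]]}}

```text
time_s: 5.9
eef_pos: [585.6, -22.1, 53.4]
ee_rot: [0.261, -0.0, 0.965, -0.0]
force: [-2.2, 0.4, 12.7]
grip_width: 0.139
```

>>> {"api": "carry_out", "payload": {"plan": [[5, [-0.7, -1.45, 0.4], [0, 0, 0]], [5, [-0.65, -1.5, 0.4], [0, 0, 0]], [5, [-0.6, -1.5, 0.35], [0, 0, 0]], [5, [0, 0, 0], [0, 0, 0]]]}}

```text
time_s: 6.23
eef_pos: [588.0, -26.6, 53.4]
ee_rot: [0.261, -0.0, 0.965, -0.0]
force: [-0.9, 0.9, 12.4]
grip_width: 0.143
```

```bash
python3 -c "
from wr import *
rel([585.3,-21.6,53.5],target(np.radians(30)))
s=ctrl.sense();print(s['wrist_torque'])
c,M=wcap()
cv2.imwrite('pics/w6.png',cv2.resize(c['color'],(768,576)))
"
```

```text
t 6.2333 pos [587.99 -26.61  53.41] F [-0.88  0.85 12.39] grip 0.1428879293452763
shift tool [ 2.27  5.01 -1.43]
rot units [-0.    0.04  0.01] j [-0.31  0.48  1.91  0.57  0.29 -2.4 ]
[ 0.07 -0.33  0.07]
```

View pics/w6.png

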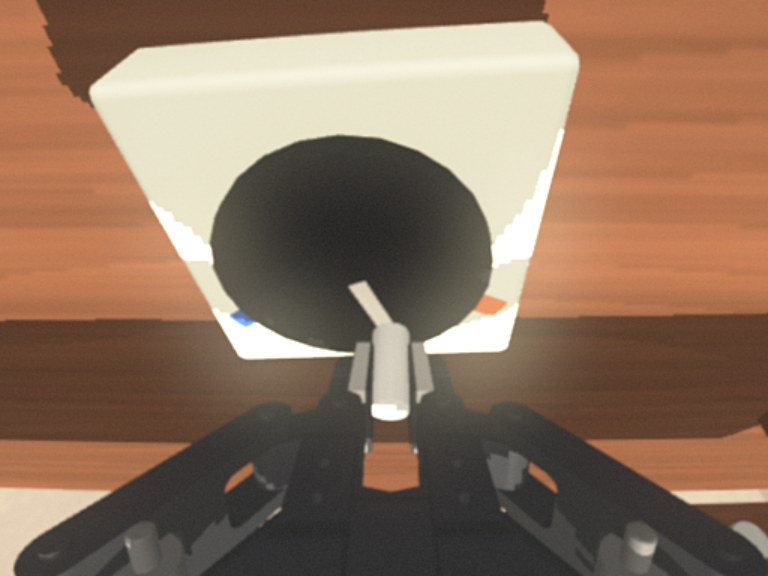

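The line has turned relative to the box, so the dial is moving. I'll check that the box hasn't moved by comparing its near corners in both pictures.

```bash
cat > box.py <<'E'
from wr import *
def box(c,M):
    # dial ellipse + far edge corners + marks, via colour
    im=c['color']; hsv=cv2.cvtColor(im,cv2.COLOR_BGR2HSV); out={}
    for n,lo,hi in [('orange',(3,150,170),(20,255,255)),('blue',(100,120,120),(125,255,255))]:
        m=cv2.inRange(hsv,lo,hi); m[260:]=0; m[:,:100]=0; m[:,400:]=0
        k,_=cv2.findContours(m,cv2.RETR_EXTERNAL,cv2.CHAIN_APPROX_NONE)
        k=[q for q in k if cv2.contourArea(q)>15]
        if k:
            k=max(k,key=cv2.contourArea); mm=cv2.moments(k); px=[mm['m10']/mm['m00'],mm['m01']/mm['m00']]
            out[n]=onz(c,[px],36,M)[0]
    return out
if __name__=='__main__':
    c,M=wcap(); b=box(c,M); print(b)
    if len(b)==2: print('dist',np.linalg.norm(b['orange']-b['blue']))
E
python3 box.py; python3 - <<'E'
# w6 vs w5 comparison with saved pngs
from wr import *
import box
c,M=wcap()
T=np.array(c['tool_from_camera'])
for f,P,q in [('pics/w5.png',[585.26,-21.58,53.6],[0.259,-0.001,0.966,0.0]),('pics/w6.png',[587.99,-26.61,53.41],[0.261,0,0.965,0])]:
    im=cv2.resize(cv2.imread(f),(512,384),interpolation=cv2.INTER_AREA)
    W=np.eye(4);W[:3,:3]=R.from_quat([q[1],q[2],q[3],q[0]]).as_matrix();W[:3,3]=P
    c2=dict(c);c2['color']=im
    print(f,box.box(c2,W@T))
E
```

```text
{'blue': array([583.92, -87.22,  36.  ])}
pics/w5.png {'blue': array([582.57, -87.08,  36.  ])}
pics/w6.png {'blue': array([583.97, -86.78,  36.  ])}
```

```bash
python3 - <<'E'
from wr import *
s=ctrl.capture("side"); cv2.imwrite("pics/side1.png",s["color"])
a=cv2.imread("pics/side0.png")[170:245,225:305]; b=s["color"][170:245,225:305]
cv2.imwrite("pics/sidecmp.png",np.hstack([cv2.resize(x,None,fx=5,fy=5,interpolation=cv2.INTER_CUBIC) for x in (a,b)]))
E
```

```text
(no output)
```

View pics/sidecmp.png

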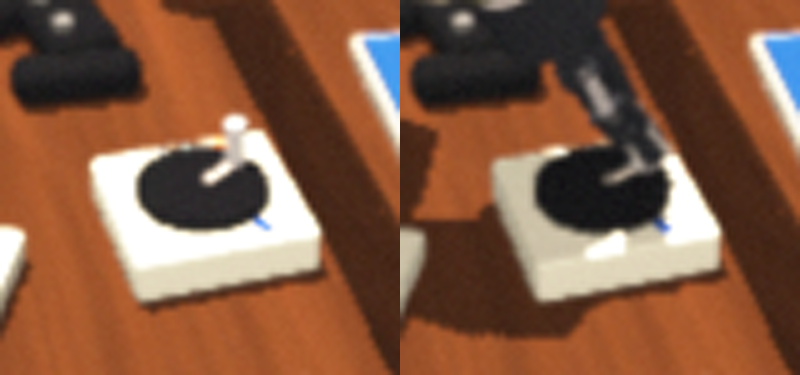

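The side view, before on the left and now on the right, shows the box unmoved: right corner 319 against 720-400, near corner 139 against 538-400. Continuing the arc.

```bash
python3 arc.py 22.6 -55.4 26
```

```text
19.6  [-0.52, -1.56, 0.30]
16.6  [-0.45, -1.59, 0.26]
13.6  [-0.38, -1.62, 0.22]
10.6  [-0.30, -1.64, 0.18]
7.6  [-0.23, -1.65, 0.13]
4.6  [-0.15, -1.67, 0.09]
1.6  [-0.08, -1.67, 0.05]
-1.4  [-0.00, -1.68, 0.00]
-4.4  [0.07, -1.67, -0.04]
-7.4  [0.15, -1.67, -0.09]
-10.4  [0.22, -1.66, -0.13]
-13.4  [0.30, -1.64, -0.17]
-16.4  [0.37, -1.62, -0.22]
-19.4  [0.45, -1.59, -0.26]
-22.4  [0.52, -1.57, -0.30]
-25.4  [0.59, -1.53, -0.34]
-28.4  [0.66, -1.49, -0.38]
-31.4  [0.72, -1.45, -0.42]
-34.4  [0.79, -1.41, -0.46]
-37.4  [0.85, -1.36, -0.49]
-40.4  [0.91, -1.30, -0.53]
-43.4  [0.97, -1.25, -0.56]
-46.4  [1.02, -1.19, -0.59]
-49.4  [1.07, -1.12, -0.63]
-52.4  [1.12, -1.06, -0.65]
-55.4  [1.17, -0.99, -0.68]
```

>>> {"api": "carry_out", "payload": {"plan": [[5, [-0.5, -1.55, 0.3], [0, 0, 0]], [5, [-0.45, -1.6, 0.25], [0, 0, 0]], [5, [-0.4, -1.6, 0.2], [0, 0, 0]], [5, [-0.3, -1.65, 0.2], [0, 0, 0]], [5, [-0.2, -1.65, 0.15], [0, 0, 0]], [5, [-0.15, -1.65, 0.1], [0, 0, 0]], [5, [-0.1, -1.65, 0.05], [0, 0, 0]]]}}

```text
time_s: 7.02
eef_pos: [590.4, -37.7, 53.4]
ee_rot: [0.261, -0.001, 0.965, -0.0]
force: [-0.9, 2.6, 11.9]
grip_width: 0.14
```

```bash
python3 -c "
from wr import *
rel([585.3,-21.6,53.5],target(np.radians(30)))
s=ctrl.sense();print(s['wrist_torque'])
"
```

```text
t 7.0167 pos [590.43 -37.69  53.42] F [-0.86  2.62 11.91] grip 0.13966201304133258
shift tool [ 4.37 16.1  -2.65]
rot units [-0.    0.04  0.01] j [-0.34  0.48  1.9   0.59  0.3  -2.43]
[ 0.47 -0.46  0.18]
```

Tangential force 2.6 N, as expected, and radial about 1 N. Continuing with slightly more press.

>>> {"api": "carry_out", "payload": {"plan": [[5, [0.1, -1.7, 0.15], [0, 0, 0]], [5, [0.1, -1.7, 0], [0, 0, 0]], [5, [0.15, -1.65, -0.1], [0, 0, 0]], [5, [0.2, -1.65, -0.15], [0, 0, 0]], [5, [0.3, -1.65, -0.15], [0, 0, 0]], [5, [0.35, -1.6, -0.2], [0, 0, 0]], [5, [0.45, -1.6, -0.25], [0, 0, 0]], [5, [0.5, -1.55, -0.3], [0, 0, 0]], [5, [0.6, -1.55, -0.35], [0, 0, 0]]]}}

```text
time_s: 7.77
eef_pos: [587.5, -52.4, 53.4]
ee_rot: [0.261, -0.001, 0.965, -0.0]
force: [-0.9, 2.6, 12.3]
grip_width: 0.141
```

```bash
python3 -c "
from wr import *
rel([585.3,-21.6,53.5],target(np.radians(30)))
s=ctrl.sense();print(s['wrist_torque'])
c,M=wcap()
cv2.imwrite('pics/w7.png',cv2.resize(c['color'],(768,576)))
"
```

```text
t 7.7667 pos [587.51 -52.39  53.41] F [-0.91  2.58 12.31] grip 0.14067530966766648
shift tool [ 1.82 30.8  -1.2 ]
rot units [-0.    0.04  0.01] j [-0.37  0.48  1.91  0.63  0.31 -2.5 ]
[ 0.52 -0.64  0.25]
```

View pics/w7.png

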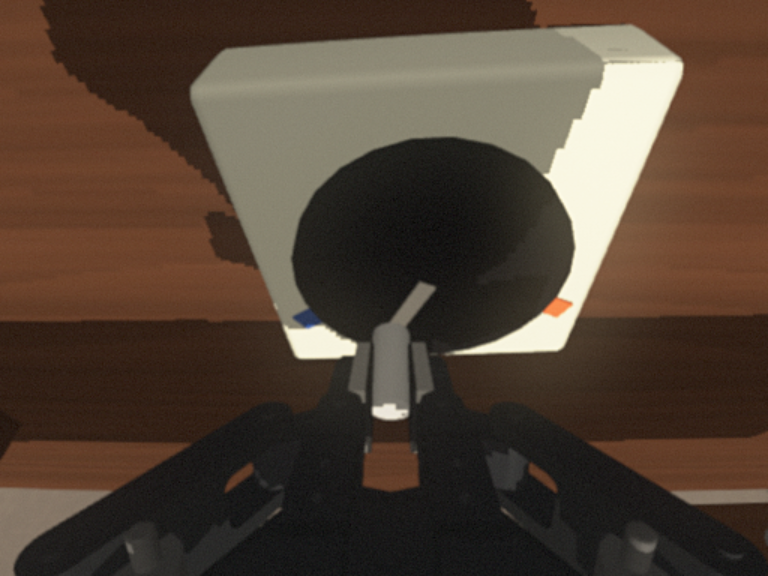

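Radial and tangential forces are steady, and the picture shows the pin heading for the blue mark at (308,317). Continuing to about 6° before the stop.

>>> {"api": "carry_out", "payload": {"plan": [[5, [0.65, -1.5, -0.4], [0, 0, 0]], [5, [0.7, -1.45, -0.4], [0, 0, 0]], [5, [0.8, -1.4, -0.45], [0, 0, 0]], [5, [0.85, -1.35, -0.5], [0, 0, 0]], [5, [0.9, -1.3, -0.5], [0, 0, 0]], [5, [0.95, -1.25, -0.55], [0, 0, 0]], [5, [1.0, -1.2, -0.6], [0, 0, 0]], [5, [1.05, -1.1, -0.6], [0, 0, 0]]]}}

```text
time_s: 8.48
eef_pos: [579.6, -63.1, 53.4]
ee_rot: [0.261, -0.0, 0.965, -0.0]
force: [1.7, 3.7, 13.0]
grip_width: 0.141
```

```bash
python3 -c "
from wr import *
rel([585.3,-21.6,53.5],target(np.radians(30)))
s=ctrl.sense();print(s['wrist_torque'])
c,M=wcap()
cv2.imwrite('pics/w8.png',cv2.resize(c['color'],(768,576)))
"
```

```text
t 8.4833 pos [579.61 -63.05  53.42] F [ 1.68  3.68 12.98] grip 0.1411924219534078
shift tool [-4.99 41.45  2.78]
rot units [-0.    0.05  0.01] j [-0.4   0.47  1.93  0.67  0.32 -2.57]
[ 0.51 -0.82  0.25]
```

View pics/w8.png

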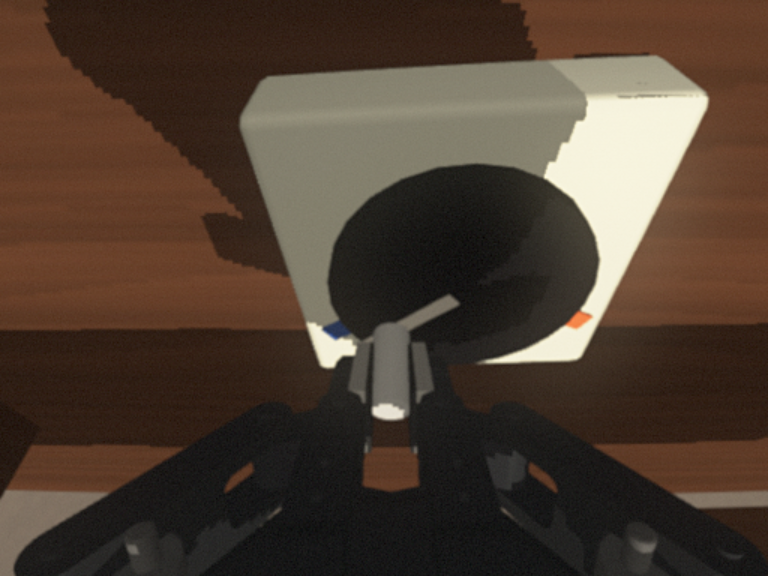

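>>> {"api": "carry_out", "payload": {"plan": [[5, [0.8, -0.65, -0.45], [0, 0, 0]], [5, [0.8, -0.65, -0.45], [0, 0, 0]], [5, [0, 0, 0], [0, 0, 0]]]}}

```text
time_s: 8.78
eef_pos: [577.8, -64.5, 53.4]
ee_rot: [0.261, -0.0, 0.965, -0.001]
force: [0.8, 1.3, 12.2]
grip_width: 0.142
```

```bash
cat > st.py <<'E'
from wr import *
def st():
    s,P,Rc=pose(); d=P[:2]-np.array([558.5,-39.0]); a=np.arctan2(d[1],d[0])
    F=s["force"]; e=np.array([np.cos(a),np.sin(a)]); t=np.array([np.sin(a),-np.cos(a)])
    print("t %.2f psi %.1f r %.2f  Frad %.1f Ftan(cw) %.1f Fz %.1f Tz %.2f"%(s["time_s"],np.degrees(a),np.hypot(*d),F[:2]@e,F[:2]@t,F[2],s["wrist_torque"][2]),P,s["joints"][3:],s["grip_width"])
if __name__=='__main__': st()
E
python3 st.py
```

```text
t 8.78 psi -52.9 r 32.00  Frad -0.5 Ftan(cw) -1.4 Fz 12.2 Tz 0.11 [577.8  -64.53  53.44] [ 0.68  0.32 -2.58] 0.14235195914098853
```

>>> {"api": "carry_out", "payload": {"plan": [[5, [0.6, -0.5, -0.35], [0, 0, 0]], [5, [0.6, -0.5, -0.35], [0, 0, 0]], [5, [0, 0, 0], [0, 0, 0]]]}}

```text
time_s: 9.03
eef_pos: [576.4, -65.5, 53.4]
ee_rot: [0.261, -0.0, 0.965, -0.0]
force: [0.9, 1.8, 12.6]
grip_width: 0.139
```

```bash
python3 st.py
```

```text
t 9.03 psi -55.9 r 32.01  Frad -1.0 Ftan(cw) -1.7 Fz 12.6 Tz 0.12 [576.44 -65.51  53.42] [ 0.69  0.32 -2.59] 0.13903220261823165
```

>>> {"api": "carry_out", "payload": {"plan": [[5, [0.4, -0.3, -0.25], [0, 0, 0]], [5, [0.4, -0.3, -0.25], [0, 0, 0]], [5, [0, 0, 0], [0, 0, 0]]]}}

```text
time_s: 9.28
eef_pos: [575.8, -66.0, 53.5]
ee_rot: [0.261, -0.0, 0.965, -0.0]
force: [3.7, 3.2, 9.0]
grip_width: 0.145
```

```bash
python3 st.py
```

```text
t 9.28 psi -57.4 r 32.04  Frad -0.7 Ftan(cw) -4.8 Fz 9.0 Tz 0.26 [575.76 -65.99  53.48] [ 0.69  0.32 -2.59] 0.14462387715563324
```

Tangential force jumped to 4.8 N at ψ=-57.4, so the stop is probably reached. I'll restore the press, push a touch more and look.

>>> {"api": "carry_out", "payload": {"plan": [[5, [0.25, 0, 0.45], [0, 0, 0]], [5, [0, 0, 0], [0, 0, 0]], [5, [0.3, -0.2, -0.15], [0, 0, 0]], [5, [0, 0, 0], [0, 0, 0]]]}}

```text
time_s: 9.62
eef_pos: [575.8, -66.0, 53.4]
ee_rot: [0.262, -0.0, 0.965, -0.0]
force: [4.9, 4.6, 13.3]
grip_width: 0.136
```

```bash
python3 st.py;  python3 - <<'E'
from wr import *
c,M=wcap()
cv2.imwrite('pics/w9.png',cv2.resize(c['color'][150:300,180:400],None,fx=3.5,fy=3.5,interpolation=cv2.INTER_CUBIC))
s=ctrl.capture("side")
a=cv2.imread("pics/side0.png")[170:245,225:305]; b=s["color"][170:245,225:305]
cv2.imwrite("pics/sidecmp2.png",np.hstack([cv2.resize(x,None,fx=5,fy=5,interpolation=cv2.INTER_CUBIC) for x in (a,b)]))
E
```

```text
t 9.62 psi -57.5 r 32.08  Frad -1.3 Ftan(cw) -6.6 Fz 13.3 Tz 0.44 [575.75 -66.05  53.41] [ 0.69  0.32 -2.6 ] 0.13583180319142574
```

View pics/w9.png

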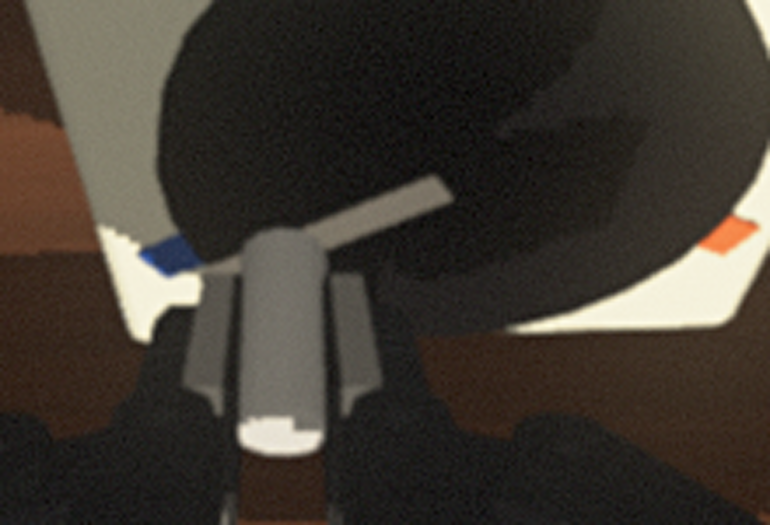

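View pics/sidecmp2.png

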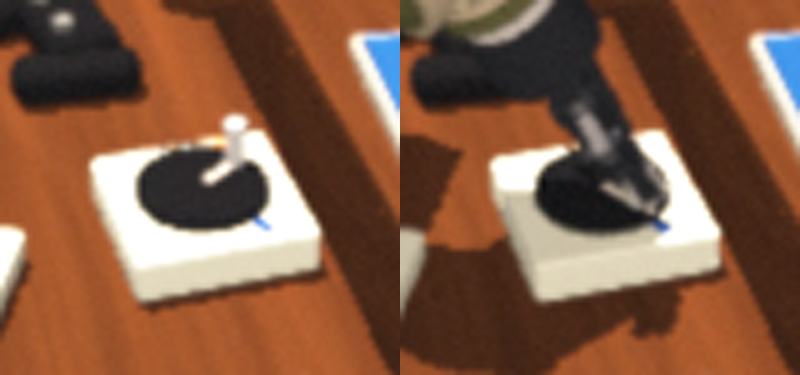

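At the stop: ψ stays at -57.5 while the force rose from 4.8 to 6.6 N, and the box is unmoved in the side view. The line runs to the blue mark at crop (170,255). I'll verify the angles numerically.

```bash
python3 - <<'E'
from wr import *
c,M=wcap()
f=lambda p:[180+(p[0]+.5)/3.5-.5,150+(p[1]+.5)/3.5-.5]
L=onz(c,[f((443,190)),f((322,240)),f((215,270))],45,M); print(L)
d=L[0]-L[1]; print('line ang',np.degrees(np.arctan2(-d[1],-d[0]))); d=L[0]-L[2]; print(np.degrees(np.arctan2(-d[1],-d[0])))
B=onz(c,[f((170,255)),f((728,235))],36,M); print('blue,orange',B)
# axis from marks: symmetric at 54.? radius unknown; direction blue->orange
v=B[1]-B[0]; print('len',np.linalg.norm(v),'yaw',np.degrees(np.arctan2(-v[0],v[1])))
E
```

```text
[[551.57 -40.78  45.  ]
 [564.34 -58.99  45.  ]
 [572.85 -76.93  45.  ]]
line ang -54.957201947394616
-59.51903697796496
blue,orange [[580.94 -86.01  36.  ]
 [574.86  14.41  36.  ]]
len 100.5963089088802 yaw 3.4671679520712853
```

Line ≈ -57±2°, and blue from the axis ≈ -56°, so they agree. Now the way back: 120.3° to ψ≈+62.9 in the TCP estimate. I'll unload first, then start the arc.

```bash
python3 arc.py -57.5 62.5 40
```

```text
-54.5  [-1.20, 0.94, 0.70]
-51.5  [-1.16, 1.01, 0.67]
-48.5  [-1.11, 1.08, 0.65]
-45.5  [-1.06, 1.14, 0.62]
-42.5  [-1.01, 1.21, 0.59]
-39.5  [-0.95, 1.26, 0.55]
-36.5  [-0.89, 1.32, 0.52]
-33.5  [-0.83, 1.37, 0.48]
-30.5  [-0.77, 1.42, 0.45]
-27.5  [-0.70, 1.47, 0.41]
-24.5  [-0.63, 1.51, 0.37]
-21.5  [-0.57, 1.54, 0.33]
-18.5  [-0.50, 1.57, 0.29]
-15.5  [-0.42, 1.60, 0.25]
-12.5  [-0.35, 1.63, 0.20]
-9.5  [-0.28, 1.64, 0.16]
-6.5  [-0.20, 1.66, 0.12]
-3.5  [-0.13, 1.67, 0.07]
-0.5  [-0.05, 1.67, 0.03]
2.5  [0.03, 1.68, -0.01]
5.5  [0.10, 1.67, -0.06]
8.5  [0.18, 1.66, -0.10]
11.5  [0.25, 1.65, -0.15]
14.5  [0.33, 1.63, -0.19]
17.5  [0.40, 1.61, -0.23]
20.5  [0.47, 1.58, -0.27]
23.5  [0.54, 1.55, -0.32]
26.5  [0.61, 1.52, -0.36]
29.5  [0.68, 1.48, -0.40]
32.5  [0.75, 1.44, -0.43]
35.5  [0.81, 1.39, -0.47]
38.5  [0.87, 1.34, -0.51]
41.5  [0.93, 1.28, -0.54]
44.5  [0.99, 1.23, -0.57]
47.5  [1.04, 1.16, -0.61]
50.5  [1.09, 1.10, -0.64]
53.5  [1.14, 1.03, -0.66]
56.5  [1.19, 0.96, -0.69]
59.5  [1.23, 0.89, -0.71]
62.5  [1.27, 0.81, -0.74]
```

>>> {"api": "carry_out", "payload": {"plan": [[5, [-0.6, 0.45, 0.35], [0, 0, 0]], [5, [-0.6, 0.45, 0.35], [0, 0, 0]], [5, [-1.2, 0.95, 0.7], [0, 0, 0]], [5, [-1.15, 1.0, 0.65], [0, 0, 0]], [5, [0, 0, 0], [0, 0, 0]]]}}

```text
time_s: 10.18
eef_pos: [579.4, -63.4, 53.3]
ee_rot: [0.261, -0.0, 0.965, -0.001]
force: [-2.6, 2.8, 17.2]
grip_width: 0.14
```

```bash
python3 st.py
```

```text
t 10.18 psi -49.3 r 32.11  Frad -3.9 Ftan(cw) 0.1 Fz 17.2 Tz 0.19 [579.42 -63.36  53.27] [ 0.68  0.32 -2.57] 0.13987757744837462
```

Press is at 17 N with a radial pull of 3.9 N. I'll ease both slightly and continue.

>>> {"api": "carry_out", "payload": {"plan": [[5, [0.1, 0.4, -0.45], [0, 0, 0]], [5, [-1.05, 1.15, 0.6], [0, 0, 0]], [5, [-1.0, 1.2, 0.6], [0, 0, 0]], [5, [-0.95, 1.25, 0.55], [0, 0, 0]], [5, [-0.9, 1.3, 0.5], [0, 0, 0]], [5, [-0.85, 1.35, 0.5], [0, 0, 0]]]}}

```text
time_s: 10.68
eef_pos: [584.6, -57.3, 53.4]
ee_rot: [0.261, -0.0, 0.965, -0.001]
force: [-2.2, -2.1, 13.7]
grip_width: 0.142
```

```bash
python3 st.py
```

```text
t 10.68 psi -35.1 r 31.85  Frad -0.6 Ftan(cw) 2.9 Fz 13.7 Tz -0.15 [584.57 -57.29  53.37] [ 0.65  0.31 -2.53] 0.14180975598715265
```

>>> {"api": "carry_out", "payload": {"plan": [[5, [-0.8, 1.4, 0.5], [0, 0, 0]], [5, [-0.75, 1.45, 0.45], [0, 0, 0]], [5, [-0.7, 1.45, 0.4], [0, 0, 0]], [5, [-0.65, 1.5, 0.35], [0, 0, 0]], [5, [-0.55, 1.55, 0.35], [0, 0, 0]], [5, [-0.5, 1.55, 0.3], [0, 0, 0]], [5, [-0.4, 1.6, 0.25], [0, 0, 0]], [5, [-0.35, 1.65, 0.2], [0, 0, 0]], [5, [-0.3, 1.65, 0.15], [0, 0, 0]]]}}

```text
time_s: 11.43
eef_pos: [590.0, -43.2, 53.3]
ee_rot: [0.261, -0.0, 0.965, -0.001]
force: [-6.7, -1.6, 16.5]
grip_width: 0.145
```

```bash
python3 st.py
```

```text
t 11.43 psi -7.7 r 31.81  Frad -6.4 Ftan(cw) 2.5 Fz 16.5 Tz -0.13 [590.02 -43.24  53.27] [ 0.6   0.3  -2.46] 0.1447178729975262
```

Radial force is building (-6.4 N). Easing inward by about 1 mm.

>>> {"api": "carry_out", "payload": {"plan": [[5, [0.35, 0, -0.35], [0, 0, 0]], [5, [0.35, 0, -0.35], [0, 0, 0]], [5, [-0.2, 1.65, 0.1], [0, 0, 0]], [5, [-0.1, 1.65, 0.05], [0, 0, 0]]]}}

```text
time_s: 11.77
eef_pos: [589.9, -40.3, 53.5]
ee_rot: [0.262, -0.0, 0.965, -0.001]
force: [2.0, -2.2, 10.3]
grip_width: 0.145
```

```bash
python3 st.py;  python3 - <<'E'
from wr import *
s=ctrl.capture("side")
a=cv2.imread("pics/side0.png")[170:245,225:305]; b=s["color"][170:245,225:305]
cv2.imwrite("pics/sidecmp3.png",np.hstack([cv2.resize(x,None,fx=5,fy=5,interpolation=cv2.INTER_CUBIC) for x in (a,b)]))
E
```

```text
t 11.77 psi -2.4 r 31.42  Frad 2.1 Ftan(cw) 2.1 Fz 10.3 Tz -0.20 [589.89 -40.31  53.52] [ 0.6   0.3  -2.44] 0.1453313425770004
```

View pics/sidecmp3.png

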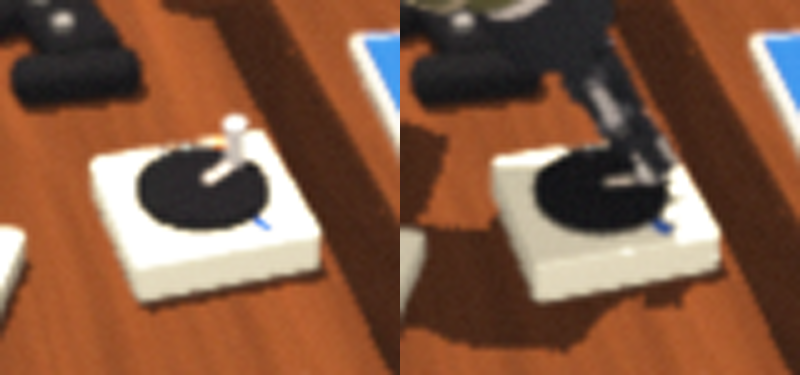

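The box is unmoved (corners at 319 and 720-400 again). I over-corrected a little, so I'll restore some press and continue.

>>> {"api": "carry_out", "payload": {"plan": [[5, [-0.1, 0, 0.4], [0, 0, 0]], [5, [0, 1.7, 0], [0, 0, 0]], [5, [0.05, 1.7, 0], [0, 0, 0]], [5, [0.15, 1.65, -0.1], [0, 0, 0]], [5, [0.2, 1.65, -0.1], [0, 0, 0]], [5, [0.3, 1.65, -0.2], [0, 0, 0]], [5, [0.35, 1.6, -0.2], [0, 0, 0]]]}}

```text
time_s: 12.4
eef_pos: [588.8, -30.3, 53.4]
ee_rot: [0.262, -0.0, 0.965, -0.001]
force: [-3.1, -3.5, 13.9]
grip_width: 0.139
```

```bash
python3 st.py
```

```text
t 12.40 psi 16.0 r 31.51  Frad -3.9 Ftan(cw) 2.5 Fz 13.9 Tz -0.26 [588.8  -30.34  53.38] [ 0.58  0.29 -2.41] 0.13875495838377666
```

>>> {"api": "carry_out", "payload": {"plan": [[5, [0.7, 1.5, -0.4], [0, 0, 0]], [5, [0.5, 1.55, -0.25], [0, 0, 0]], [5, [0.6, 1.5, -0.3], [0, 0, 0]], [5, [0.65, 1.5, -0.35], [0, 0, 0]], [5, [0.75, 1.45, -0.4], [0, 0, 0]]]}}

```text
time_s: 12.82
eef_pos: [585.5, -22.9, 53.4]
ee_rot: [0.262, -0.0, 0.965, -0.001]
force: [-1.6, -3.6, 11.3]
grip_width: 0.138
```

```bash
python3 st.py
```

```text
t 12.82 psi 30.7 r 31.45  Frad -3.2 Ftan(cw) 2.3 Fz 11.3 Tz -0.28 [585.54 -22.94  53.44] [ 0.57  0.28 -2.39] 0.13794417969022568
```

>>> {"api": "carry_out", "payload": {"plan": [[5, [1.1, 1.25, -0.35], [0, 0, 0]], [5, [0.8, 1.35, -0.45], [0, 0, 0]], [5, [0.9, 1.3, -0.5], [0, 0, 0]], [5, [0.95, 1.25, -0.55], [0, 0, 0]], [5, [1.0, 1.2, -0.55], [0, 0, 0]]]}}

```text
time_s: 13.23
eef_pos: [580.5, -16.6, 53.4]
ee_rot: [0.262, -0.0, 0.965, -0.001]
force: [1.3, -2.7, 13.4]
grip_width: 0.141
```

```bash
python3 st.py;  python3 - <<'E'
from wr import *
c,M=wcap()
cv2.imwrite('pics/w10.png',cv2.resize(c['color'],(768,576)))
E
```

```text
t 13.23 psi 45.5 r 31.42  Frad -1.0 Ftan(cw) 2.8 Fz 13.4 Tz -0.20 [580.54 -16.61  53.43] [ 0.58  0.27 -2.39] 0.14082480807022602
```

View pics/w10.png

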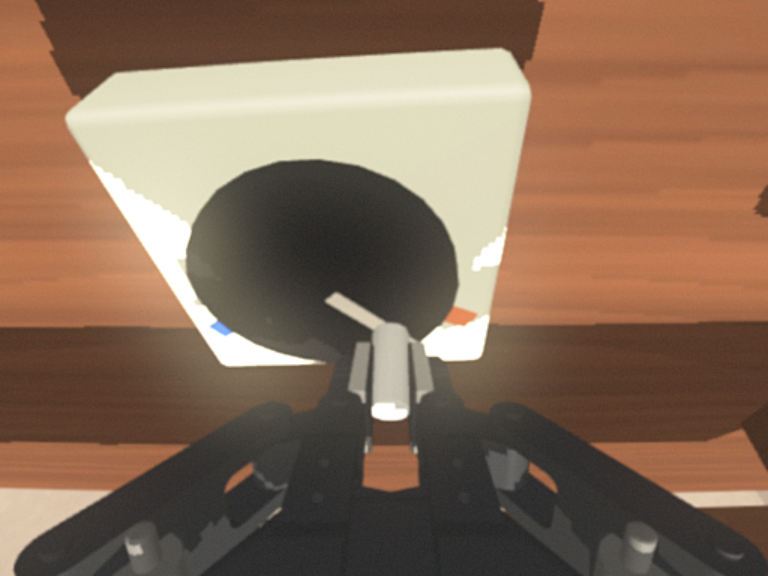

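```bash
python3 - <<'E'
import numpy as np
from scipy.optimize import least_squares
def fit(P):
    P=np.array(P); r=least_squares(lambda c:np.hypot(*(P-c).T)-32,[558,-39]); print(r.x,r.fun.round(2)); return r.x
cw=fit([(585.6,-22.1),(588,-26.6),(590.43,-37.69),(587.51,-52.39),(579.61,-63.05),(577.8,-64.53),(576.44,-65.51),(575.75,-66.05)])
cc=fit([(579.42,-63.36),(584.57,-57.29),(590.02,-43.24),(589.89,-40.31),(588.8,-30.34),(585.54,-22.94),(580.54,-16.61)])
for c in (cw,cc):
    a=lambda p:np.degrees(np.arctan2(p[1]-c[1],p[0]-c[0])); print(a((575.75,-66.05)),a((580.54,-16.61)), 'target',a((575.75,-66.05))+120.32)
E
```

```text
[558.46874983 -39.04369167] [-0.01  0.05 -0.01 -0.04 -0.01 -0.01 -0.01  0.06]
[558.091607   -39.42690099] [ 0.06 -0.06  0.16 -0.19  0.02  0.02  0.01]
-57.38495204321012 45.46659782691377 target 62.93504795678987
-56.44474231923682 45.46643872297507 target 63.87525768076317
```

Circle fits: the stop was at -57.4, the dial is now at about 45.5, and the target is 62.9. I'll advance about 15° and check by vision.

>>> {"api": "carry_out", "payload": {"plan": [[5, [1.05, 1.15, -0.6], [0, 0, 0]], [5, [1.1, 1.1, -0.65], [0, 0, 0]], [5, [1.15, 1.0, -0.65], [0, 0, 0]], [5, [1.2, 0.95, -0.7], [0, 0, 0]], [5, [0.9, 0.65, -0.5], [0, 0, 0]], [5, [0, 0, 0], [0, 0, 0]]]}}

```text
time_s: 13.78
eef_pos: [574.2, -11.7, 53.4]
ee_rot: [0.262, -0.0, 0.965, -0.001]
force: [-0.2, -1.2, 13.7]
grip_width: 0.143
```

```bash
sed -i 's/558.5,-39.0/558.1,-39.4/' st.py; python3 st.py;  python3 - <<'E'
from wr import *
c,M=wcap()
cv2.imwrite('pics/w11.png',cv2.resize(c['color'][170:300,120:345],None,fx=3.5,fy=3.5,interpolation=cv2.INTER_CUBIC))
E
```

```text
t 13.78 psi 59.8 r 32.08  Frad -1.2 Ftan(cw) 0.4 Fz 13.7 Tz -0.09 [574.22 -11.67  53.39] [ 0.59  0.26 -2.39] 0.14268932124102732
```

View pics/w11.png

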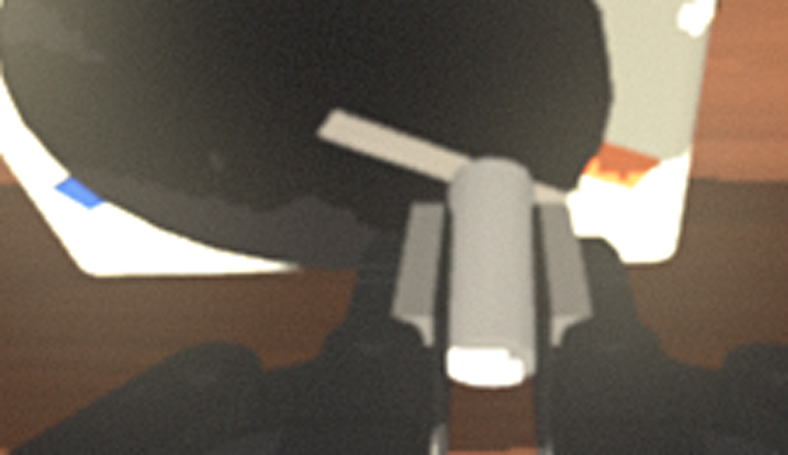

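The line's rim end at (570,195) is still slightly short of the orange mark at (622,163). It needs about 3° more.

>>> {"api": "carry_out", "payload": {"plan": [[5, [0.65, 0.4, -0.4], [0, 0, 0]], [5, [0.65, 0.4, -0.4], [0, 0, 0]], [5, [0.2, 0.1, -0.1], [0, 0, 0]], [5, [0, 0, 0], [0, 0, 0]]]}}

```text
time_s: 14.17
eef_pos: [572.6, -10.8, 53.4]
ee_rot: [0.262, -0.0, 0.965, -0.001]
force: [0.6, -1.3, 13.6]
grip_width: 0.139
```

```bash
python3 st.py;  python3 - <<'E'
from wr import *
c,M=wcap()
cv2.imwrite('pics/w12.png',cv2.resize(c['color'][170:300,120:345],None,fx=3.5,fy=3.5,interpolation=cv2.INTER_CUBIC))
E
```

```text
t 14.17 psi 63.1 r 32.06  Frad -0.9 Ftan(cw) 1.1 Fz 13.6 Tz -0.10 [572.6  -10.81  53.42] [ 0.59  0.26 -2.4 ] 0.13887132322849619
```

View pics/w12.png

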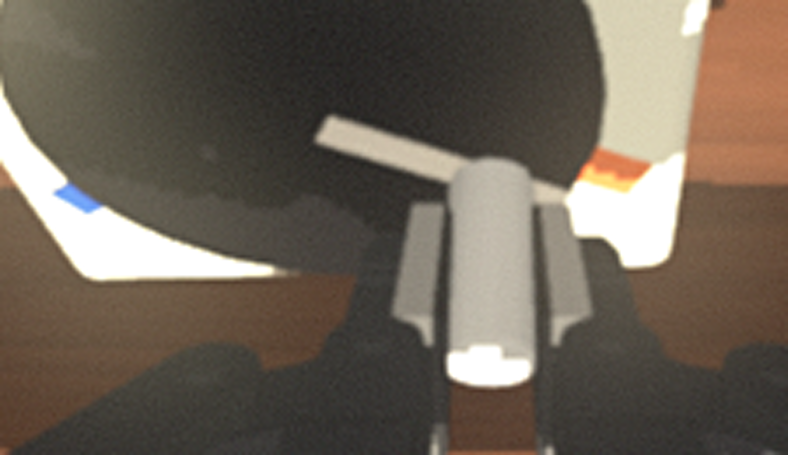

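```bash
python3 - <<'E'
from wr import *
c,M=wcap()
f=lambda p:[120+(p[0]+.5)/3.5-.5,170+(p[1]+.5)/3.5-.5]
L=onz(c,[f((328,131)),f((455,168)),f((567,193))],45,M)
ang=lambda v:np.degrees(np.arctan2(v[1],v[0]))
print(L,'line',ang(L[1]-L[0]),ang(L[2]-L[0]))
B=onz(c,[f((79,197)),f((612,170))],36,M); print(B); v=B[1]-B[0]; yaw=np.degrees(np.arctan2(-v[0],v[1]))-1
for ax in ([549,-39],[548.5,-38.5],[549.5,-39.5]): print('orange ang',ang(B[1][:2]-ax),'blue',ang(B[0][:2]-ax),'line end',ang(L[2][:2]-ax))
E
```

```text
[[551.2  -35.91  45.  ]
 [560.68 -16.36  45.  ]
 [567.61   2.33  45.  ]] line 64.12538586953764 66.77219201662136
[[582.02 -87.67  36.  ]
 [573.16  11.18  36.  ]]
orange ang 64.285488928752 blue -55.845929780397526 line end 65.75984010742431
orange ang 63.59599059043885 blue -55.717833917459174 line end 64.91941641636502
orange ang 64.96922931194509 blue -55.97708660023123 line end 66.59102146826933
```

The line is at 64–66° and orange at about 64.3° (vision); rotation from the stop gives 120.5° of the 120.3° needed. That's within about 1°. I'll ease the press, then open in small steps.

>>> {"api": "carry_out", "payload": {"plan": [[5, [-0.35, 0, -0.2], [0, 0, 0]], [5, [-0.3, 0, -0.2], [0, 0, 0]], [5, [0, 0, 0], [0, 0, 0]], [5, [0, 0, 0], [0, 0, 0]]]}}

```text
time_s: 14.6
eef_pos: [572.5, -10.7, 53.5]
ee_rot: [0.262, -0.0, 0.965, -0.001]
force: [0.7, -2.7, 10.1]
grip_width: 0.145
```

```bash
python3 st.py
```

```text
t 14.60 psi 63.4 r 32.07  Frad -2.1 Ftan(cw) 1.9 Fz 10.1 Tz -0.23 [572.47 -10.73  53.5 ] [ 0.58  0.26 -2.39] 0.14470394964114056
```

>>> {"api": "carry_out", "payload": {"plan": [[5, [-0.3, -0.25, -0.25], [0, 0, 0]], [5, [-0.3, -0.2, -0.25], [0, 0, 0]], [5, [0, 0, 0], [0, 0, 0]], [5, [0, 0, 0], [0, 0, 0]]]}}

```text
time_s: 14.93
eef_pos: [572.2, -10.7, 53.6]
ee_rot: [0.261, -0.0, 0.965, -0.001]
force: [2.5, -0.2, 6.6]
grip_width: 0.141
```

```bash
python3 st.py
```

```text
t 14.93 psi 63.8 r 31.98  Frad 0.9 Ftan(cw) 2.3 Fz 6.6 Tz 0.00 [572.2  -10.69  53.59] [ 0.58  0.26 -2.39] 0.14101582503078078
```

>>> {"api": "carry_out", "payload": {"plan": [[5, [-0.5, 0, 0.2], [0, 0, 0]], [5, [0, 0, 0], [0, 0, 0]], [5, [0, 0, 0], [0, 0, 0]]]}}

```text
time_s: 15.18
eef_pos: [572.3, -10.6, 53.5]
ee_rot: [0.261, -0.0, 0.965, -0.0]
force: [-1.7, -1.4, 9.0]
grip_width: 0.145
```

```bash
python3 st.py
```

```text
t 15.18 psi 63.7 r 32.09  Frad -2.0 Ftan(cw) -1.0 Fz 9.0 Tz -0.12 [572.32 -10.63  53.48] [ 0.58  0.26 -2.39] 0.145332083167281
```

>>> {"api": "carry_out", "payload": {"plan": [[5, [-0.3, -0.2, 0.2], [0, 0, 0]], [5, [-0.1, -0.1, 0.1], [0, 0, 0]], [5, [0, 0, 0], [0, 0, 0]]]}}

```text
time_s: 15.43
eef_pos: [572.8, -10.9, 53.5]
ee_rot: [0.26, -0.0, 0.965, -0.0]
force: [-2.7, -1.1, 10.4]
grip_width: 0.145
```

```bash
python3 st.py
```

```text
t 15.43 psi 62.8 r 32.06  Frad -2.2 Ftan(cw) -1.8 Fz 10.4 Tz -0.11 [572.76 -10.88  53.47] [ 0.58  0.26 -2.39] 0.14546246983574979
```

ψ is now 62.8, on target. I'll ease the load and open slowly.

>>> {"api": "carry_out", "payload": {"plan": [[5, [0.1, -0.1, -0.3], [0, 0, 0]], [5, [0.05, 0, -0.25], [0, 0, 0]], [5, [0, 0, 0], [0, 0, 0]]], "grip_force": 40}}

```text
time_s: 15.68
eef_pos: [572.3, -10.8, 53.6]
ee_rot: [0.26, -0.0, 0.966, -0.0]
force: [2.6, 0.5, 6.6]
grip_width: 0.139
```

```bash
python3 st.py
```

```text
t 15.68 psi 63.5 r 31.96  Frad 1.6 Ftan(cw) 2.1 Fz 6.6 Tz 0.02 [572.34 -10.79  53.57] [ 0.58  0.27 -2.39] 0.13872442185576625
```

>>> {"api": "carry_out", "payload": {"plan": [[5, [-0.2, 0, 0.15], [0, 0, 0]], [5, [0, 0, 0], [0, 0, 0]], [5, [0, 0, 0], [0, 0, 0]]]}}

```text
time_s: 15.93
eef_pos: [572.4, -10.8, 53.5]
ee_rot: [0.26, -0.0, 0.966, -0.0]
force: [0.1, -0.8, 8.1]
grip_width: 0.144
```

```bash
python3 st.py
```

```text
t 15.93 psi 63.4 r 32.02  Frad -0.7 Ftan(cw) 0.5 Fz 8.1 Tz 0.02 [572.44 -10.77  53.53] [ 0.58  0.27 -2.38] 0.14429813981293915
```

Lateral force is near zero. Opening.

>>> {"api": "carry_out", "payload": {"plan": [[13, [0, 0, 0], [0, 0, 0]], [15, [0, 0, 0], [0, 0, 0]], [17, [0, 0, 0], [0, 0, 0]], [20, [0, 0, 0], [0, 0, 0]], [23, [0, 0, 0], [0, 0, 0]], [26, [0, 0, 0], [0, 0, 0]], [26, [0, 0, 0], [0, 0, 0]]]}}

```text
time_s: 16.52
eef_pos: [571.3, -10.3, 52.3]
ee_rot: [0.259, -0.001, 0.966, 0.0]
force: [0.1, 0.1, 1.0]
grip_width: 0.31
```

```bash
python3 st.py;  python3 - <<'E'
from wr import *
c,M=wcap()
cv2.imwrite('pics/w13.png',cv2.resize(c['color'],(768,576)))
E
```

```text
t 16.52 psi 65.5 r 31.92  Frad 0.1 Ftan(cw) 0.1 Fz 1.0 Tz 0.02 [571.32 -10.35  52.31] [ 0.58  0.27 -2.38] 0.31021348355408673
```

View pics/w13.png

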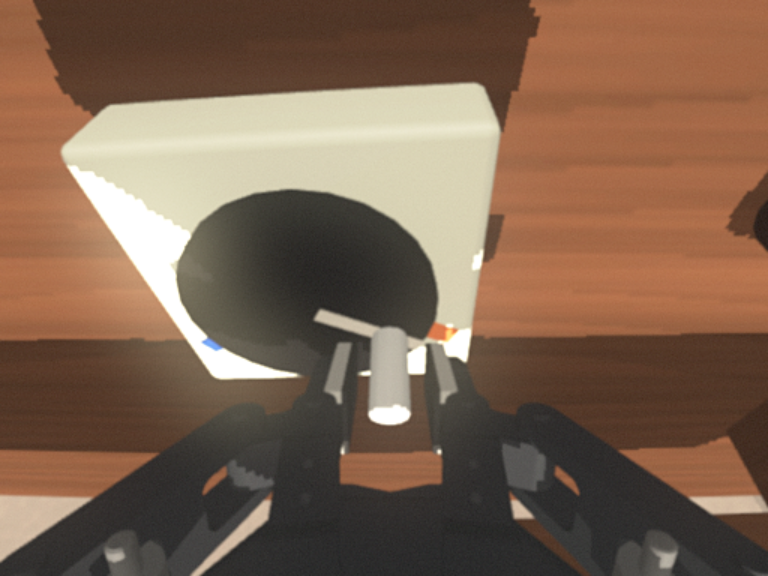

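The pin at (389,400) is free and centred between the pads. Retracting straight back along the tool axis.

>>> {"api": "carry_out", "payload": {"plan": [[26, [0, 0, -6], [0, 0, 0]], [26, [0, 0, -12], [0, 0, 0]], [26, [0, 0, -20], [0, 0, 0]], [30, [0, 0, -30], [0, 0, 0]], [30, [0, 0, -35], [0, 0, 0]], [30, [0, 0, -35], [0, 0, 0]], [30, [0, 0, -30], [0, 0, 0]], [30, [20, 0, -25], [0, 0, 0]], [30, [30, 0, -20], [0, 0, 0]], [30, [25, 0, -15], [0, 0, 0]], [30, [0, 0, 0], [0, 0, 0]]]}}

```text
time_s: 17.48
eef_pos: [389.0, -9.9, 212.5]
ee_rot: [0.259, -0.0, 0.966, -0.0]
force: [0.4, -0.5, 0.3]
grip_width: 0.353
```

```bash
python3 - <<'E'
from wr import *
s,P,Rc=pose(); print(s['time_s'],P,s['force'],s['joints'])
s=ctrl.capture("side"); t=ctrl.capture("top"); w,M=wcap()
cv2.imwrite("pics/top2.png",t["color"]); cv2.imwrite("pics/side2.png",s["color"])
cv2.imwrite("pics/w14.png",cv2.resize(w["color"],(768,576)))
a=cv2.imread("pics/side0.png")[170:245,225:305]; b=s["color"][170:245,225:305]
r1=np.hstack([cv2.resize(x,None,fx=5,fy=5,interpolation=cv2.INTER_CUBIC)[:280] for x in (a,b)])
a=cv2.imread("pics/top0.png")[160:220,222:302]; b=t["color"][160:220,222:302]
r2=np.hstack([cv2.resize(x,None,fx=5,fy=5,interpolation=cv2.INTER_CUBIC) for x in (a,b)])
cv2.imwrite("pics/cmp4.png",np.vstack([r1,r2]))
E
```

```text
17.4833 [388.99  -9.91 212.52] [ 0.35 -0.48  0.26] [-0.5  -0.27  2.24  0.37  0.73 -2.29]
```

View pics/cmp4.png

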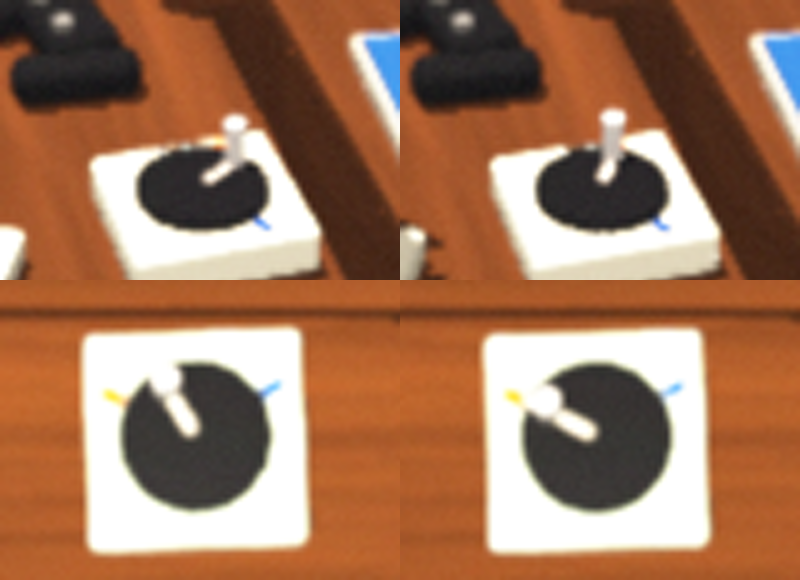

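View pics/w14.png

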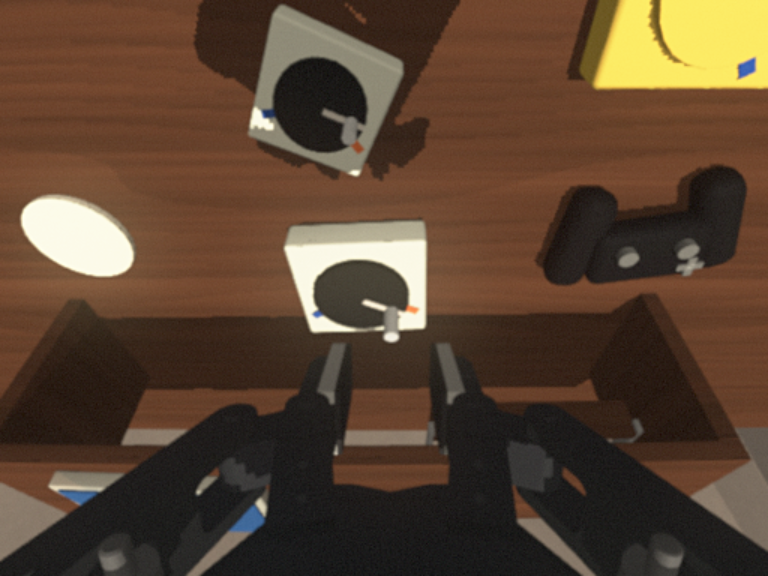

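Box corners in both fixed views sit where they were, and the line aims at the orange mark. I'll put numbers on both.

```bash
python3 - <<'E'
from wr import *
w,M=wcap(); t=ctrl.capture("top"); s=ctrl.capture("side")
f=lambda u,v:[(u+.5)/1.5-.5,(v+.5)/1.5-.5]
ang=lambda v:np.degrees(np.arctan2(v[1],v[0]))
ax=np.array([549,-38.7])
# pin tip in three views
tw=onz(w,[f(391,337)],77,M)[0]
g=lambda u,v:[222+(u-400+.5)/5-.5,160+(v-280+.5)/5-.5]
tt=onz(t,[g(545,400)],77)[0]
h=lambda u,v:[225+(u-400+.5)/5-.5,170+(v+.5)/5-.5]
ts=onz(s,[h(613,118)],77)[0]
print(tw,tt,ts); print([ang(x[:2]-ax) for x in (tw,tt,ts)])
ot=onz(t,[g(513,397)],36)[0]; bt=onz(t,[g(673,388)],36)[0]; print('orange',ot,ang(ot[:2]-ax),'blue',bt,ang(bt[:2]-ax))
li=onz(t,[g(592,432),g(563,416)],45); print('line',ang(li[1]-li[0]))
# box & dial shift in top
def boxm(im):
    m=(im.min(2)>190).astype(np.uint8); q=np.zeros_like(m); q[165:220,230:292]=m[165:220,230:292]
    k,_=cv2.findContours(q,cv2.RETR_EXTERNAL,cv2.CHAIN_APPROX_NONE); k=max(k,key=cv2.contourArea)
    p=cv2.convexHull(k); mm=cv2.moments(p); return mm['m10']/mm['m00'],mm['m01']/mm['m00'],cv2.minAreaRect(p)
print(boxm(cv2.imread('pics/top0.png'))[:2],boxm(t['color'])[:2])
a=cv2.imread('pics/top0.png');
ga,gb=[cv2.cvtColor(x,cv2.COLOR_BGR2GRAY)[165:220,232:292] for x in (a,t['color'])]
W=np.eye(2,3,dtype=np.float32); mask=np.ones(ga.shape,np.uint8)*255; cv2.circle(mask,(261-232,187-165),22,0,-1)
print(cv2.findTransformECC(ga,gb,W,cv2.MOTION_EUCLIDEAN,(3,200,1e-6),mask,3))
E
```

```text
[563.87  -9.95  77.  ] [563.56  -9.6   77.  ] [562.35 -13.04  77.  ]
[np.float64(62.646145714037125), np.float64(63.4278081670365), np.float64(62.51567014447127)]
orange [572.09  10.04  36.  ] 64.65015035404842 blue [579.62 -82.51  36.  ] -55.04901612897219
line 62.17668456503017
(260.4941480047922, 191.48705188461892) (260.8073159579332, 191.61097393689985)
(0.9901949066689157, array([[ 1.  ,  0.  ,  0.05],
       [-0.  ,  1.  ,  0.13]], dtype=float32))
```

The handle is at 62.5–63.4° in three views and the orange mark at 64.1–64.7°, so they are within about 1.5°. Against its first picture the box shows a shift of 0.14 px (about 0.4 mm) and no measurable twist. Handing in.

```bash
python3 -c "
from rig import ctrl
print(ctrl.finish_job())"
```

```text
the job is handed in; nothing more can be done
None
```

I wound the larger white timer clockwise to its end stop and turned it back until the white line points at the orange mark. Then I let go, backed the gripper away and handed the job in; it gave no verdict. The last reading before handing in was 17.5 s.

- **Press:** I gripped the handle with the tool tilted 30° and pressed down with about 10–17 N while turning. It dipped briefly to 9 N at the stop.
- **End stop:** The tangential force rose from 1.7 to 6.6 N while the handle stopped moving, and the line was at the blue mark.
- **Way back:** The measured turn back was about 121° of the 120.3° needed. In three camera views the handle ended at 62.5–63.4°, and a rougher reading of the line itself gave 62.2°. Orange is at about 64–65°, so they agree within about 1–2.5°, about what the cameras can resolve.
- **Timer:** Compared with its first top picture, the box moved about 0.4 mm and did not twist measurably. It is standing and untouched.
- **Disagreements:** The side camera puts the handle tip about 3 mm from where the other two views do, which changes the angle by under 1°. Sideways force on the handle reached 6.4 N once on the way back; I eased it, and the box had not moved.
- **Other things:** I saw no change in the nearby things in the pictures, but I did not measure the bystanders one by one.

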